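Tray up the specimen pots and dial in the tally

TASK

First clear the black instrument case out of the white collecting tray and lay it lengthwise on the blue mat; then stand all the red-capped specimen pots upright on the floor of the tray. After that, roll the tally counter's thumbwheel up, ridge by ridge, until the number of pots in the tray is squarely at the top between the red marks, and then press the green button fully down to enter it. Leave the white-capped pot, the loose lid and everything else on the bench where it is.

Things in the scene. Friction and masses are not known exactly. Their poses are not given: they have to be found in the camera images.
- tray: white enamelled collecting tray fixed to the bench, open on top: 215 mm along its x, 190 mm along its y, rim 25 mm high, walls and floor 5 mm thick. Origin: centre of its underside, so its inner floor is 5 mm above the origin. Six pots fit in 3 rows 66 mm apart along x by 2 columns 104 mm apart along y
- mat: flat blue mat fixed to the bench: 200 mm along its x, 110 mm along its y, 4 mm thick. Origin: centre of its underside. The case should end centred on it to about 40 mm, its length along the mat's length
- case: closed black instrument case with a red seam: 150 mm along its x, 50 mm along its y, 34 mm high, about 220 g; at the start it lies in the tray. Origin: centre of its underside, z up
- pot0: squat round specimen pot, one of three to five alike: clear body 50 mm across and 35 mm high with amber contents, red cap 56 mm across from 35 to 50 mm up (50 mm high overall), about 110 g. Origin: centre of its underside, z up. None at the start if this pot is absent in this run
- pot1: squat round specimen pot, one of three to five alike: clear body 50 mm across and 35 mm high with amber contents, red cap 56 mm across from 35 to 50 mm up (50 mm high overall), about 110 g. Origin: centre of its underside, z up. None at the start if this pot is absent in this run
- pot2: squat round specimen pot, one of three to five alike: clear body 50 mm across and 35 mm high with amber contents, red cap 56 mm across from 35 to 50 mm up (50 mm high overall), about 110 g. Origin: centre of its underside, z up. None at the start if this pot is absent in this run
- pot3: squat round specimen pot, one of three to five alike: clear body 50 mm across and 35 mm high with amber contents, red cap 56 mm across from 35 to 50 mm up (50 mm high overall), about 110 g. Origin: centre of its underside, z up. None at the start if this pot is absent in this run
- pot4: squat round specimen pot, one of three to five alike: clear body 50 mm across and 35 mm high with amber contents, red cap 56 mm across from 35 to 50 mm up (50 mm high overall), about 110 g. Origin: centre of its underside, z up. None at the start if this pot is absent in this run
- counter: grey tally counter fixed to the bench: housing 180 mm along its x, 140 mm along its y, top face 95 mm up. Origin: centre of its underside. Its x points roughly away from the robot; its thumbwheel turns about its y and stands out of a slot (152 x 46 mm) in the top, centred 30 mm towards its -y; green button on the +y side
- wheel_axis (a point): middle of the thumbwheel's axle, 72 mm up. White wheel, rim radius 58 mm, 40 mm wide along the counter's y; ten straight ridges across the rim, 6 mm thick, parallel to the axle, reach radius 70 mm, one halfway between each two digit faces: with a face straight up, ridges are 18 degrees either side of the top
- wheel (a joint): turn (rad), 0 to 5.65; grows as the wheel's top moves along the counter's +x, away from the robot. Value k x 0.6283 (36 degrees a digit) puts the face with k black dots (0: none) straight up, in line with the red marks; within 0.15 is square. The next digit up lies on the robot's side. Friction holds it where it is left (no clicks; 2 N at a ridge turns it). Starts at 0 to 1, often off square
- enter_top (a point): middle of the top of the green push button, 32 mm across, on the housing's top on the +y side of the wheel (20 mm towards the housing's -x from its middle, 42 mm towards its +y)
- enter (a joint): travel of the green button (m), 0 up, 0.006 fully down; a spring returns it, fully down takes about 5 N; 0.0045 or more counts as pressed
- white_pot: empty pot of the same size and shape as the specimen pots, but with a white cap and clear: stands among them and is to be left alone. Origin: centre of its underside
- bottle_red: clear bottle with a red cap, 68 mm across, 190 mm high; leave alone. Origin: centre of its underside
- bottle_white: clear bottle with a white cap, 68 mm across, 170 mm high; leave alone. Origin: centre of its underside
- beaker: glass beaker, 68 mm across, 80 mm high; leave alone. Origin: centre of its underside
- spare_lid: loose red lid, a disc 56 mm across and 14 mm high lying on the bench; not a pot, leave alone. Origin: centre of its underside
- slide_box: green box 90 x 70 x 30 mm; leave alone. Origin: centre of its underside

How it is judged (in metres and radians):
On the way, in this order (a step that is already met when the one before it is completed fails the run):
1. the instrument case lies on the blue mat, let go of (x of case in the frame of mat between -0.045 and 0.045 m and y of case in the frame of mat between -0.04 and 0.04 m and z of case in the frame of mat below 0.012 m and angle between case's own z axis and vertical below 0.15 rad and angle between the x axis of case and the x axis of mat, either way round below 0.4 rad and linear speed of case below 0.03 m/s and contact force between case and the fingers below 0.1 N), for 0.2 s.
2. every red-capped pot stands upright in the tray, let go of (x of pot0 in the frame of tray between -0.084 and 0.084 m and y of pot0 in the frame of tray between -0.071 and 0.071 m and z of each of pot0, pot1, pot2, pot3, pot4 in the frame of tray below 0.012 m and angle between each of pot0, pot1, pot2, pot3, pot4's own z axis and vertical below 0.2 rad and linear speed of each of pot0, pot1, pot2, pot3, pot4 below 0.03 m/s and contact force between each of pot0, pot1, pot2, pot3, pot4 and the fingers below 0.1 N and x of pot1 in the frame of tray between -0.084 and 0.084 m and y of pot1 in the frame of tray between -0.071 and 0.071 m and x of pot2 in the frame of tray between -0.084 and 0.084 m and y of pot2 in the frame of tray between -0.071 and 0.071 m and x of pot3 in the frame of tray between -0.084 and 0.084 m and y of pot3 in the frame of tray between -0.071 and 0.071 m and x of pot4 in the frame of tray between -0.084 and 0.084 m and y of pot4 in the frame of tray between -0.071 and 0.071 m), for 0.3 s.
3. the thumbwheel shows the number of pots: 3, 4 or 5 (below, a height over 50 m only marks that pot as absent) (all of step 2 and (value of joint wheel between 2.97159 and 3.31159 rad or ((value of joint wheel above -9 rad and height (world z) of pot2 above 50 m) or (value of joint wheel above -9 rad and height (world z) of pot3 above 50 m) or (value of joint wheel above -9 rad and height (world z) of pot4 above 50 m))) and (value of joint wheel between 2.34327 and 2.68327 rad or ((value of joint wheel above -9 rad and height (world z) of each of pot2, pot3 above 50 m) or (value of joint wheel above -9 rad and height (world z) of each of pot2, pot4 above 50 m) or (value of joint wheel above -9 rad and height (world z) of each of pot3, pot4 above 50 m)) or not ((value of joint wheel above -9 rad and height (world z) of pot2 above 50 m) or (value of joint wheel above -9 rad and height (world z) of pot3 above 50 m) or (value of joint wheel above -9 rad and height (world z) of pot4 above 50 m))) and (value of joint wheel between 1.71496 and 2.05496 rad or not ((value of joint wheel above -9 rad and height (world z) of each of pot2, pot3 above 50 m) or (value of joint wheel above -9 rad and height (world z) of each of pot2, pot4 above 50 m) or (value of joint wheel above -9 rad and height (world z) of each of pot3, pot4 above 50 m)))), for 0.3 s.
4. the green button is pressed (value of joint enter above 0.0045 m), for 0.05 s.
At the end, for the whole second after the job is handed in: Case flat on the mat (centre within 45 mm along, 40 mm across, 0.4 rad), every pot present upright and at rest on the tray floor, all let go of, thumbwheel within 0.17 rad of the number of pots (3 to 5), green button pressed and up again (all of step 1 and all of step 3 and value of joint enter below 0.002 m and velocity of joint wheel between -0.05 and 0.05 rad/s); the robot touches nothing.
It fails at once if the white-capped pot, a bottle, the beaker, the spare lid or the slide box is moved by more than 50 mm (distance of any of white_pot, bottle_red, bottle_white, beaker, spare_lid, slide_box from where it was at the start of the episode above 0.05 m).
Of pot2, pot3, pot4 only 1 to 3 are there at a start; the rules pass over those that are not, and their reading is None.
At some moment in a run one of pot0, pot1, pot2, pot3, pot4, case may be knocked a few centimetres aside while the robot is not near it.
It also fails if it takes over 210 s, if anything falls off the work surface, if the arm or the gripper's body presses on something with over 40 N, if the wrist force passes 120 N, or if a joint passes its speed limit or range.

ROBOT

A 6-joint arm with a two-finger parallel gripper is mounted at the origin on the work surface. World frame = base frame: x ahead of the robot, y to its left, z up, the work surface at z = 0. Lengths are in mm, angles in rad, forces in N, time in s.
With the tool pointing down it reaches from about 300 to 775 mm from the base axis. Payload 14.6 kg.
Tool frame: the origin (TCP) lies between the finger pads; the fingertips stand 11 mm ahead of it and the grasp point (between the pads) lies 8 mm behind it; z points along the fingers, y is the direction in which the jaws open and shut (so a half turn about z gives the same grasp; the last joint's range is limited). The gripper opens to 94 mm and grips with 3 to 60 N. Pads are 16 mm wide; open, the fingers measure 119 mm over their backs; the gripper's body (75 mm by 177 mm) begins 78 mm behind the grasp point.
Start: joints at [1.135, 0.3, 1.521, -0, 1.321, -0.067], TCP at [198.27, 513.009, 216.446] pointing down, gripper open.
Joint ranges: [-3.03, 3.03], [-0.79, 2.21], [0.23, 2.52], [-1.04, 4.18], [0, 3.07], [-2.55, 2.55]. Speed limits (rad/s): [2.22, 2.22, 2.57, 3.14, 3.14, 3.14].

INTERFACE

Orientations are given as [roll, pitch, yaw] about the fixed x, y, z axes, in that order (R = Rz(yaw) Ry(pitch) Rx(roll)).
In Python, from cell import * gives the robot as it stands.
- The arm moves only by the tool arm_command, never from a script. Its argument "deltas" is a list of rows, each an object with "xyz": the shift along the world's x, y, z in m, a list of three; "turn": the turn, a rotation vector about the world's x, y, z in rad, a list of three. A call has 1 to 12 rows; each row shifts and turns the commanded pose from where the row before left it; what a row does not reach is not made up. A row lasts 1/8 s, in which the tool goes at most 62.5 mm and 10.7 degrees, less where a joint would pass 70% of its speed; a pose out of reach is approached as far as the arm can. A call with a gripper value outside its range is refused whole. "gripper" is the closure, from 0 (fully open) to 1 (shut), set as the call begins (left out, the last holds). The fingers move at their own pace and stop on an object; "force" is the grip in N (left out, the last holds). Time passes only in rows, so rows that do not move let the fingers close. It gives the time, the measured TCP pose, the force and the opening at its end, in the units of the state.
- read_state(): the state, without advancing time (a new reading comes with each control period).
- camera(name): name is "scene" or "top" or "wrist"; returns a dict with "color" (480x640x3 uint8, red, green, blue), "fx", "fy", "cx", "cy" (pixels), "rvec" (rotation vector, rad) and "tvec" (3), from world to camera coordinates, as OpenCV has them; the wrist camera has in their place "mount" (4x4, takes a point from camera to tool coordinates, whose origin is the TCP and whose axes are the flange's). Camera axes: x right, y down, z forward; pixel columns grow to the right and rows downward; lengths in mm; the calibration is good to about 2 mm. A picture is of the moment at which its call begins: read the wrist's pose just before it. There is no depth.
- sign_off(): hands the job in, once; it reports no verdict.
The state is a dict: "clock": time; "joints": joint angles; "qd": joint speeds; "effort": joint torques, N m; "eef_pos": TCP position; "eef_rot": TCP orientation; "wrist_force": force on the tool from outside, world axes, zero at the start; "moment": the same for the moment, N m; "finger_gap": finger opening in mm.
Only numpy, scipy, OpenCV 4.12 (cv2) and the standard library are available. Lean on these libraries where they do the work, as an engineer would, in place of code of your own. Each camera call takes 0.05 s, during which the arm holds its last target.

## Working session

There is one attempt and no reset: what is moved stays moved. The work goes in short steps, Python scripts to look and compute and a tool call to move; the robot and the scene stay as the last step left them, time stands still between calls to the robot, and variables do not carry over. Pictures are saved under pics/ and viewed, and the job is handed in when it is done.

Besides the shell and the picture viewer there is one more tool, called after "Call:" by a JSON object that holds its "fn" and its "kwargs", one argument or row to a line. arm_command: Moves the arm, as the interface text tells. Its arguments: {"type":"object","properties":{"deltas":{"type":"array","items":{"type":"object","properties":{"xyz":{"type":"array","items":{"type":"number"}},"turn":{"type":"array","items":{"type":"number"}}}}},"gripper":{"type":"number"},"force":{"type":"number"}},"required":["deltas"]}

```bash
ls; mkdir -p pics; python3 - <<'E'
from cell import *
import cv2
print(read_state())
for n in ["scene","top"]:
    c=camera(n); cv2.imwrite(f"pics/{n}0.png",c["color"][:,:,::-1]); print({k:v for k,v in c.items() if k!="color"})
E
```

```text
pics
{'clock': 0.0, 'joints': array([ 1.13538909e+00,  3.00465475e-01,  1.52156885e+00, -1.09420259e-05,
        1.32069978e+00, -6.66042714e-02]), 'qd': array([ 2.92727140e-05, -1.38978808e-04,  1.09593249e-03,  3.17404017e-04,
       -2.08539099e-04, -1.22674973e-03]), 'effort': array([-2.60705401e-04, -5.31807518e+01, -3.52745819e+01,  7.08202645e-02,
        2.43411079e-02, -1.21746898e-04]), 'eef_pos': array([198.17823738, 512.79173207, 215.89458192]), 'eef_rot': array([-3.14045303e+00, -6.53942557e-05,  2.77279237e+00]), 'wrist_force': array([-0.0800898 , -0.66182823,  0.10011565]), 'moment': array([-0.0306796 ,  0.01241298,  0.02754084]), 'finger_gap': 94.3641642596549}
{'fx': 480.6851224134451, 'fy': 480.6851224134451, 'cx': 318.5940157676523, 'cy': 248.52321732817146, 'rvec': array([ 2.02629124,  0.69710234, -0.37970592]), 'tvec': array([-482.08563207,  -70.75732412, 1558.48764812])}
{'fx': 610.5677848281158, 'fy': 610.5677848281158, 'cx': 306.1472062888027, 'cy': 235.02620429449308, 'rvec': array([ 2.17283749, -2.15613579,  0.1270207 ]), 'tvec': array([  41.92009709,  575.01967769, 1603.40649486])}
```

View pics/scene0.png

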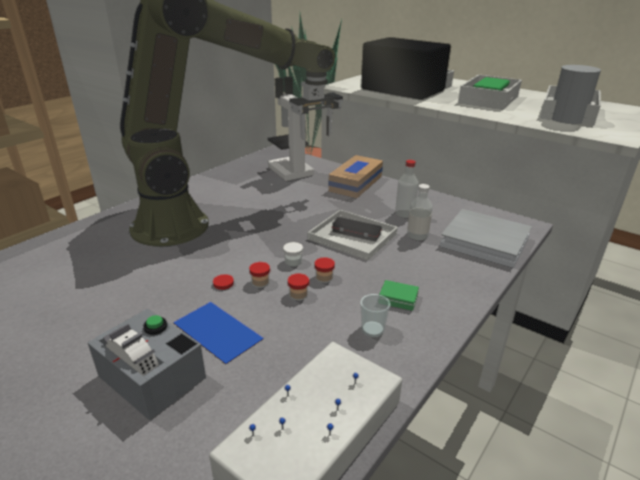

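View pics/top0.png

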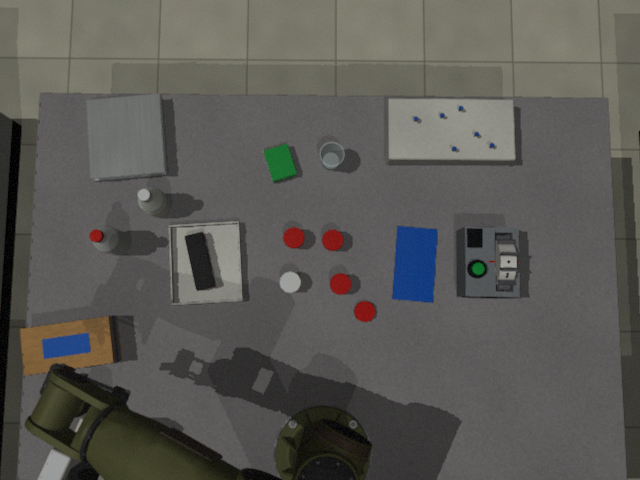

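```bash
python3 - <<'E'
import cv2
a=cv2.imread("pics/top0.png")
c=a[200:330,150:400]; cv2.imwrite("pics/topc1.png",cv2.resize(c,None,fx=3.2,fy=3.2,interpolation=cv2.INTER_CUBIC))
c=a[210:320,380:540]; cv2.imwrite("pics/topc2.png",cv2.resize(c,None,fx=5,fy=5,interpolation=cv2.INTER_CUBIC))
E
```

```text
(no output)
```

View pics/topc1.png

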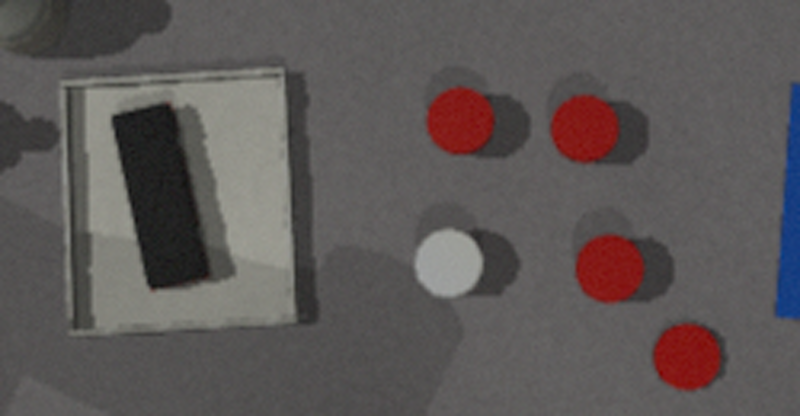

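View pics/topc2.png

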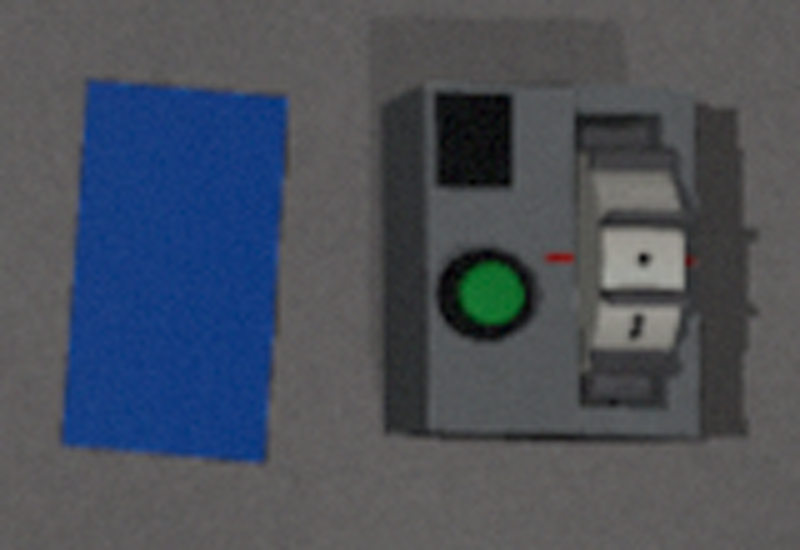

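```bash
cat > h.py <<'E'
import numpy as np, cv2
from cell import *
def ray(c,uv,z):
    R=cv2.Rodrigues(np.array(c["rvec"]))[0]; t=np.array(c["tvec"])
    d=R.T@np.array([(uv[0]-c["cx"])/c["fx"],(uv[1]-c["cy"])/c["fy"],1]); o=-R.T@t
    return o+d*(z-o[2])/d[2]
E
python3 - <<'E'
from h import *
c=camera("top")
def p(n,l,z,o,s):
    w=np.array([ray(c,(o[0]+u/s,o[1]+v/s),z)[:2] for u,v in l]); print(n,w.round(1).tolist())
    if len(l)==4: 
        print("  c",w.mean(0).round(1)); e=np.diff(np.vstack([w,w[:1]]),axis=0); print("  len",np.hypot(*e.T).round(1),"ang",np.degrees(np.arctan2(e[:,1],e[:,0])).round(1))
A=((150,200),3.2);B=((380,210),5)
p("tray",[(62,82),(285,68),(299,322),(72,334)],25,*A)
p("case",[(113,117),(170,103),(208,277),(151,290)],39,*A)
p("pots,white",[(461,121),(585,129),(610,269)],50,*A);p("white",[(449,263)],50,*A)
p("lid",[(688,357)],14,*A)
p("mat",[(88,80),(287,97),(267,461),(63,443)],4,*B)
p("counter",[(428,88),(695,95),(705,437),(430,432)],95,*B)
p("button",[(492,293)],101,*B);p("marks",[(559,257),(690,260)],95,*B)
E
```

```text
tray [[598.1, 415.0], [611.5, 227.6], [398.7, 211.7], [387.4, 399.8]]
  c [498.9 313.5]
  len [187.9 213.4 188.4 211.3] ang [ -85.9 -175.7   93.4    4.1]
case [[567.3, 368.5], [579.4, 321.4], [435.0, 286.2], [424.0, 332.9]]
  c [501.4 327.2]
  len [ 48.7 148.6  48.  147.7] ang [ -75.6 -166.3  103.3   14. ]
pots,white [[565.0, 78.4], [559.2, -24.3], [443.7, -45.1]]
white [[447.6, 87.1]]
lid [[372.1, -112.6]]
mat [[604.8, -203.5], [596.3, -312.2], [398.5, -298.1], [407.3, -188.1]]
  c [ 501.7 -250.5]
  len [109.  198.3 110.3 198.1] ang [-94.5 175.9  85.4  -4.4]
counter [[590.1, -365.2], [587.6, -503.2], [411.8, -502.6], [413.3, -362.3]]
  c [ 500.7 -433.3]
  len [138.  175.8 140.4 176.9] ang [-91.1 179.8  89.4  -0.9]
button [[484.1, -393.9]]
marks [[503.2, -430.6], [502.2, -497.9]]
```

Call:
{"fn": "arm_command", "kwargs": {
  "deltas": [
    {"xyz": [0.0379, -0.02325, 0], "turn": [0, 0, 0.0766]},
    {"xyz": [0.0379, -0.02325, 0], "turn": [0, 0, 0.0766]},
    {"xyz": [0.0379, -0.02325, 0], "turn": [0, 0, 0.0766]},
    {"xyz": [0.0379, -0.02325, 0], "turn": [0, 0, 0.0766]},
    {"xyz": [0.0379, -0.02325, 0], "turn": [0, 0, 0.0766]},
    {"xyz": [0.0379, -0.02325, 0], "turn": [0, 0, 0.0766]},
    {"xyz": [0.0379, -0.02325, 0], "turn": [0, 0, 0.0766]},
    {"xyz": [0.0379, -0.02325, 0], "turn": [0, 0, 0.0766]},
    {"xyz": [0, 0, 0]},
    {"xyz": [0, 0, 0]},
    {"xyz": [0, 0, 0]}
  ],
  "gripper": 0
}}

```text
validation failed for argument at $.de...
```

```bash
cat >> h.py <<'E'
def st():
    s=read_state(); print(round(s["clock"],2),s["eef_pos"].round(1),s["eef_rot"].round(3),"F",s["wrist_force"].round(1),"gap",round(s["finger_gap"],1)); return s
def snap(n,f,crop=None,k=1):
    c=camera(n); a=c["color"][:,:,::-1]
    if crop: a=a[crop[1]:crop[3],crop[0]:crop[2]]
    if k!=1: a=cv2.resize(a,None,fx=k,fy=k,interpolation=cv2.INTER_CUBIC)
    cv2.imwrite(f"pics/{f}.png",a); return c
from scipy.spatial.transform import Rotation as Ro
def wray(c,s,uv,z):
    R=Ro.from_euler("xyz",s["eef_rot"]).as_matrix(); M=np.array(c["mount"])
    d=R@M[:3,:3]@np.array([(uv[0]-c["cx"])/c["fx"],(uv[1]-c["cy"])/c["fy"],1]); o=s["eef_pos"]+R@M[:3,3]
    return o+d*(z-o[2])/d[2]
E
python3 - <<'E'
from h import *
s=st(); c=snap("wrist","w1"); print(c["mount"],c["fx"])
E
```

```text
0.15 [198.2 512.9 216. ] [-3.141 -0.     2.773] F [ 0.1  0.1 -0.9] gap 93.9
[[ 7.63459386e-05 -9.65351415e-01 -2.60953329e-01  7.51794825e+01]
 [ 9.99999585e-01  3.10557461e-04 -8.56287896e-04  2.12772096e-01]
 [ 9.07659735e-04 -2.60953156e-01  9.65351038e-01 -1.68701808e+02]
 [ 0.00000000e+00  0.00000000e+00  0.00000000e+00  1.00000000e+00]] 351.36857764528963
```

View pics/w1.png

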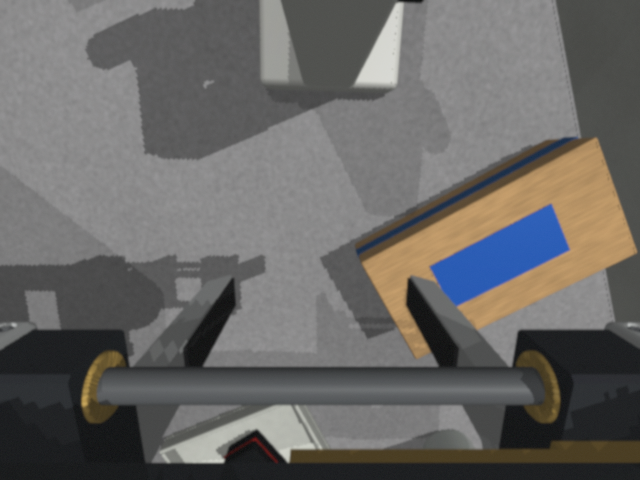

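The wrist view is still over the start, with the box and the tray corner in it. The move was refused, probably because some rows had no turn, so I'll send it again with every row complete.

Call:
{"fn": "arm_command", "kwargs": {
  "deltas": [
    {"xyz": [0.0379, -0.02325, 0], "turn": [0, 0, 0.0766]},
    {"xyz": [0.0379, -0.02325, 0], "turn": [0, 0, 0.0766]},
    {"xyz": [0.0379, -0.02325, 0], "turn": [0, 0, 0.0766]},
    {"xyz": [0.0379, -0.02325, 0], "turn": [0, 0, 0.0766]},
    {"xyz": [0.0379, -0.02325, 0], "turn": [0, 0, 0.0766]},
    {"xyz": [0.0379, -0.02325, 0], "turn": [0, 0, 0.0766]},
    {"xyz": [0.0379, -0.02325, 0], "turn": [0, 0, 0.0766]},
    {"xyz": [0.0379, -0.02325, 0], "turn": [0, 0, 0.0766]},
    {"xyz": [0, 0, 0], "turn": [0, 0, 0]},
    {"xyz": [0, 0, 0], "turn": [0, 0, 0]}
  ],
  "gripper": 0
}}

```text
clock: 1.45
eef_pos: [501.0, 327.2, 216.2]
eef_rot: [3.142, -0.001, -2.898]
wrist_force: [0.2, 0.7, -0.4]
finger_gap: 94.2
```

```bash
python3 - <<'E'
from h import *
s=st(); c=snap("wrist","w2")
E
```

```text
1.45 [501.  327.2 216.2] [ 3.142e+00 -1.000e-03 -2.898e+00] F [ 0.2  0.7 -0.4] gap 94.2
```

View pics/w2.png

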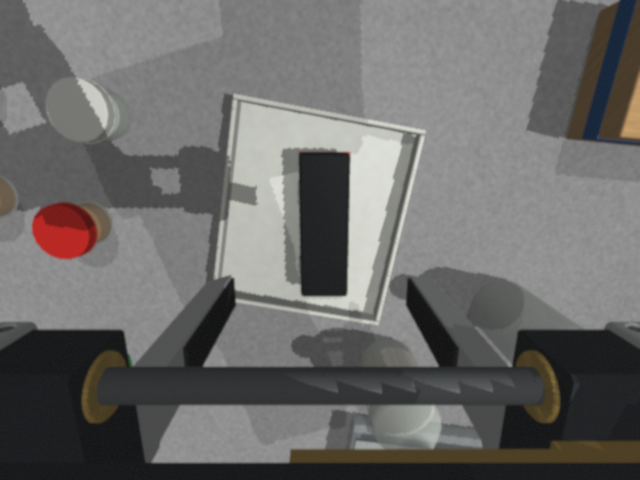

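```bash
python3 - <<'E'
from h import *
s=st(); c=camera("wrist")
for p in [(299,153),(350,153),(347,295),(302,296)]: print(wray(c,s,p,39).round(1))
t=camera("top")
for p in [(145,195),]: print("bw",ray(t,p,170)); print("br",ray(t,(96,236),190))
E
```

```text
1.5 [500.8 327.5 216.3] [ 3.142 -0.    -2.898] F [ 0.5 -0.4  0.5] gap 94.2
[437.  290.1  39. ]
[425.2 337.3  39. ]
[567.  372.7  39. ]
[579.7 326.5  39. ]
bw [655.29430671 445.39095628 170.        ]
br [550.30418412 554.6130821  190.        ]
```

Call:
{"fn": "arm_command", "kwargs": {
  "deltas": [
    {"xyz": [0, 0.002, -0.045], "turn": [0, 0, 0]},
    {"xyz": [0, 0, -0.045], "turn": [0, 0, 0]},
    {"xyz": [0, 0, -0.045], "turn": [0, 0, 0]},
    {"xyz": [0, 0, -0.04], "turn": [0, 0, 0]},
    {"xyz": [0, 0, -0.021], "turn": [0, 0, 0]},
    {"xyz": [0, 0, 0], "turn": [0, 0, 0]}
  ]
}}

```text
clock: 2.35
eef_pos: [500.4, 329.2, 19.4]
eef_rot: [-3.141, -0.002, -2.897]
wrist_force: [0.8, 0.9, 0.5]
finger_gap: 94.1
```

Call:
{"fn": "arm_command", "kwargs": {
  "deltas": [
    {"xyz": [0, 0, 0], "turn": [0, 0, 0]},
    {"xyz": [0, 0, 0], "turn": [0, 0, 0]},
    {"xyz": [0, 0, 0], "turn": [0, 0, 0]},
    {"xyz": [0, 0, 0], "turn": [0, 0, 0]},
    {"xyz": [0, 0, 0], "turn": [0, 0, 0]},
    {"xyz": [0, 0, 0], "turn": [0, 0, 0]}
  ],
  "gripper": 1,
  "force": 30
}}

```text
clock: 3.1
eef_pos: [501.5, 329.2, 20.7]
eef_rot: [3.141, 0.0, -2.898]
wrist_force: [-0.7, 1.4, 2.8]
finger_gap: 49.7
```

Call:
{"fn": "arm_command", "kwargs": {
  "deltas": [
    {"xyz": [0, 0, 0.02], "turn": [0, 0, 0]},
    {"xyz": [0, 0, 0.04], "turn": [0, 0, 0]},
    {"xyz": [0, 0, 0.04], "turn": [0, 0, 0]},
    {"xyz": [0, -0.03, 0], "turn": [0, 0, 0]},
    {"xyz": [0, -0.04, 0], "turn": [0, 0, -0.0321]},
    {"xyz": [0, -0.04, 0], "turn": [0, 0, -0.0321]},
    {"xyz": [0, -0.04, 0], "turn": [0, 0, -0.0321]},
    {"xyz": [0, -0.04, 0], "turn": [0, 0, -0.0321]},
    {"xyz": [0, -0.04, 0], "turn": [0, 0, -0.0321]},
    {"xyz": [0, -0.04, 0], "turn": [0, 0, -0.0321]}
  ]
}}

```text
clock: 4.35
eef_pos: [501.3, 57.7, 121.6]
eef_rot: [-3.141, 0.001, -3.091]
wrist_force: [0.1, 1.2, -1.7]
finger_gap: 49.6
```

Call:
{"fn": "arm_command", "kwargs": {
  "deltas": [
    {"xyz": [0, -0.04, 0], "turn": [0, 0, -0.0321]},
    {"xyz": [0, -0.04, 0], "turn": [0, 0, -0.0321]},
    {"xyz": [0, -0.04, 0], "turn": [0, 0, -0.0321]},
    {"xyz": [0, -0.04, 0], "turn": [0, 0, -0.0321]},
    {"xyz": [0, -0.04, 0], "turn": [0, 0, 0]},
    {"xyz": [0, -0.04, 0], "turn": [0, 0, 0]},
    {"xyz": [0, -0.04, 0], "turn": [0, 0, 0]},
    {"xyz": [0, -0.03, 0], "turn": [0, 0, 0]},
    {"xyz": [0, 0, 0], "turn": [0, 0, 0]},
    {"xyz": [0, 0, 0], "turn": [0, 0, 0]}
  ]
}}

```text
clock: 5.6
eef_pos: [501.4, -250.5, 120.9]
eef_rot: [3.142, 0.0, 3.065]
wrist_force: [-0.4, 0.0, -3.3]
finger_gap: 49.6
```

```bash
python3 - <<'E'
from h import *
s=st(); c=snap("top","t3")
E
```

```text
5.6 [ 501.4 -250.5  120.9] [3.142 0.    3.065] F [-0.4  0.  -3.3] gap 49.6
```

View pics/t3.png

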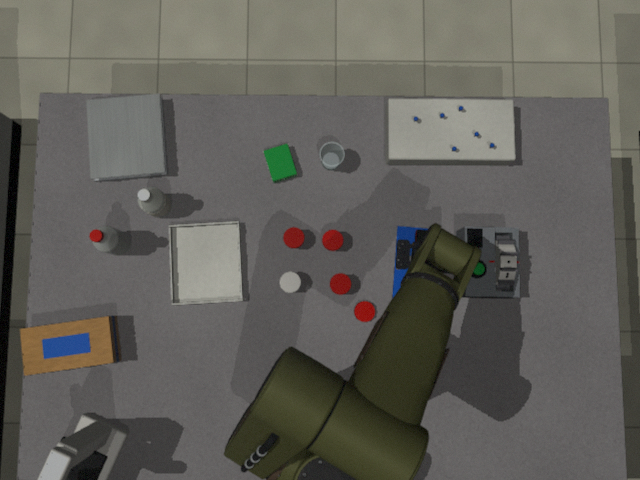

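Call:
{"fn": "arm_command", "kwargs": {
  "deltas": [
    {"xyz": [0, 0, -0.04], "turn": [0, 0, 0]},
    {"xyz": [0, 0, -0.03], "turn": [0, 0, 0]},
    {"xyz": [0, 0, -0.02], "turn": [0, 0, 0]},
    {"xyz": [0, 0, -0.009], "turn": [0, 0, 0]},
    {"xyz": [0, 0, -0.001], "turn": [0, 0, 0]},
    {"xyz": [0, 0, 0], "turn": [0, 0, 0]}
  ]
}}

```text
clock: 6.4
eef_pos: [501.9, -251.0, 21.3]
eef_rot: [-3.141, 0.001, 3.065]
wrist_force: [0.0, -0.4, -3.2]
finger_gap: 50.2
```

Call:
{"fn": "arm_command", "kwargs": {
  "deltas": [
    {"xyz": [0, 0, 0], "turn": [0, 0, 0]},
    {"xyz": [0, 0, 0], "turn": [0, 0, 0]},
    {"xyz": [0, 0, 0], "turn": [0, 0, 0]},
    {"xyz": [0, 0, 0], "turn": [0, 0, 0]},
    {"xyz": [0, 0, 0], "turn": [0, 0, 0]},
    {"xyz": [0, 0, 0.03], "turn": [0, 0, 0]},
    {"xyz": [0, 0, 0.06], "turn": [0, 0, 0]},
    {"xyz": [0, 0, 0.05], "turn": [0, 0, 0]},
    {"xyz": [0, 0, 0], "turn": [0, 0, 0]}
  ],
  "gripper": 0
}}

```text
clock: 7.52
eef_pos: [502.8, -251.8, 164.3]
eef_rot: [-3.139, 0.006, 3.065]
wrist_force: [-0.2, 0.1, -0.1]
finger_gap: 94.1
```

```bash
python3 - <<'E'
from h import *
s=st(); c=snap("wrist","w4");c=snap("scene","s4")
E
```

```text
7.53 [ 502.8 -251.8  164.3] [-3.139  0.006  3.065] F [-0.2  0.1 -0.1] gap 94.1
```

View pics/w4.png

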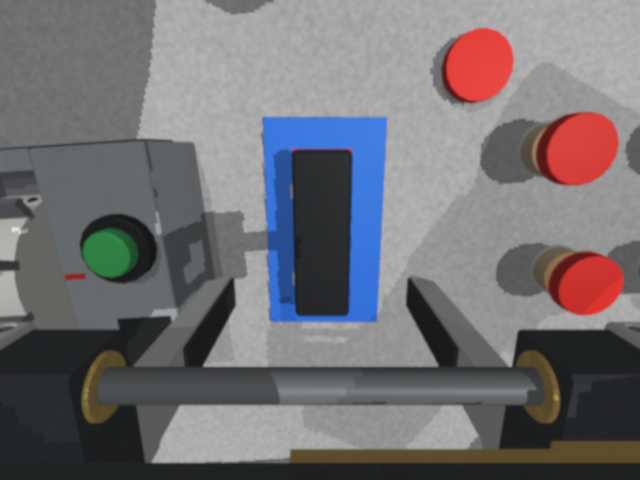

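View pics/s4.png

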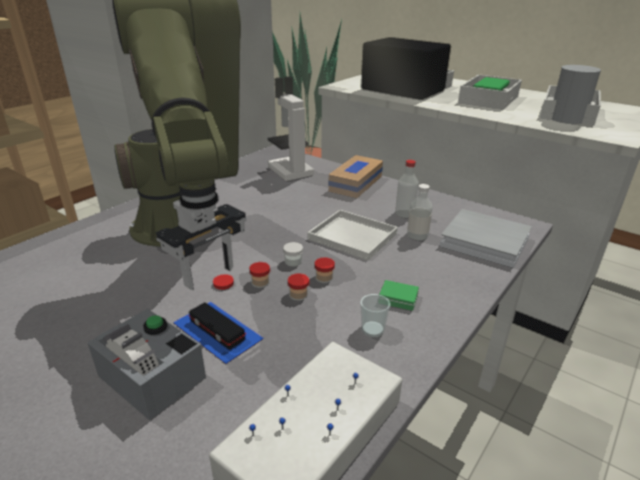

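The case lies centred on the mat in both views. In the wrist view the lid is at (478,65), with two pots at (577,150) and (585,283).

```bash
python3 - <<'E'
from h import *
s=st(); c=camera("wrist")
for p in [(577,149),(586,283)]: print(wray(c,s,p,50).round(1))
k=[(293,150),(351,149),(348,316),(295,315)]
m=np.array([wray(c,s,p,38) for p in k]).mean(0); print(m)
t=camera("top")
a=t["color"].astype(int); m=((a[...,0]>110)&(a[...,1]<60)&(a[...,2]<60)).astype(np.uint8)
n,l,stt,ce=cv2.connectedComponentsWithStats(m)
for i in range(1,n):
    if stt[i,4]>100: print(ce[i].round(1),stt[i,4],ray(t,ce[i],50).round(1))
E
```

```text
7.62 [ 501.3 -250.9  160. ] [ 3.141 -0.     3.065] F [-1.2 -0.  -1.1] gap 94.0
[442.  -49.4  50. ]
[553.5 -29.5  50. ]
[ 499.93045276 -249.83219073   38.        ]
[293.3 236.8] 310 [567.6  80.5  50. ]
[ 95.3 235.2] 111 [567.8 604.6  50. ]
[331.9 239.4] 310 [561.6 -21.9  50. ]
[339.8 283.4] 317 [445.4 -43.1  50. ]
[364.2 311.2] 330 [ 373.6 -107.    50. ]
```

Call:
{"fn": "arm_command", "kwargs": {
  "deltas": [
    {"xyz": [0.01, 0.0378, 0], "turn": [0, 0, 0]},
    {"xyz": [0.01, 0.0378, 0], "turn": [0, 0, 0]},
    {"xyz": [0.01, 0.0378, 0], "turn": [0, 0, 0]},
    {"xyz": [0.01, 0.0378, 0], "turn": [0, 0, 0]},
    {"xyz": [0.01, 0.0378, 0], "turn": [0, 0, 0]},
    {"xyz": [0.0085, 0.0378, 0], "turn": [0, 0, 0]},
    {"xyz": [0, 0, -0.02], "turn": [0, 0, 0]},
    {"xyz": [0, 0, 0], "turn": [0, 0, 0]},
    {"xyz": [0, 0, 0], "turn": [0, 0, 0]}
  ]
}}

```text
clock: 8.85
eef_pos: [559.9, -24.6, 140.4]
eef_rot: [-3.142, -0.001, 3.064]
wrist_force: [-0.6, 0.6, -0.9]
finger_gap: 93.8
```

```bash
python3 - <<'E'
from h import *
s=st(); c=snap("wrist","w5")
a=c["color"].astype(int); m=((a[...,0]>140)&(a[...,1]<90)&(a[...,2]<90)).astype(np.uint8)
n,l,q,ce=cv2.connectedComponentsWithStats(m)
for i in range(1,n):
    if q[i,4]>300: print(ce[i].round(1),q[i].tolist(),wray(c,s,ce[i],50).round(1))
E
```

```text
8.85 [559.9 -24.6 140.4] [-3.142e+00 -1.000e-03  3.064e+00] F [-0.6  0.6 -0.9] gap 93.8
[185.3  17.6] [146, 0, 76, 43, 2524] [ 396.2 -100.3   50. ]
[279.3  90. ] [239, 47, 82, 86, 5430] [444.4 -43.9  50. ]
[457.7 246.8] [423, 213, 70, 69, 3762] [565.7  80.2  50. ]
[327.1 247. ] [288, 216, 70, 68, 2941] [558.1 -19.5  50. ]
```

View pics/w5.png

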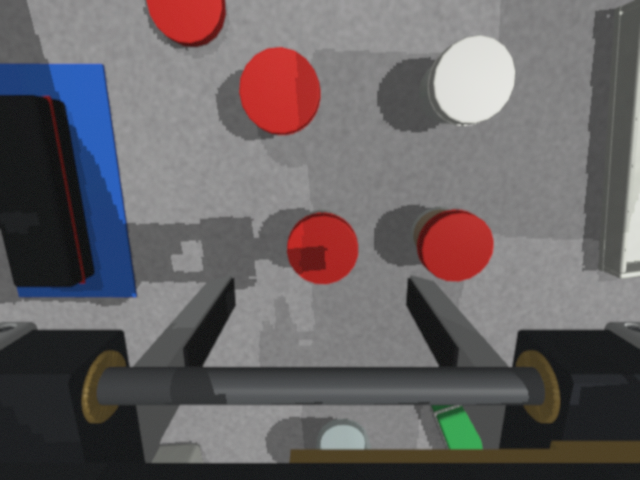

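The wrist view shows pot B at (322,248), nearly under the tool, the white pot at (473,80) and pot A at (457,247). I'll descend and grip.

Call:
{"fn": "arm_command", "kwargs": {
  "deltas": [
    {"xyz": [0, 0.001, -0.04], "turn": [0, 0, 0]},
    {"xyz": [0, 0, -0.04], "turn": [0, 0, 0]},
    {"xyz": [0, 0, -0.027], "turn": [0, 0, 0]},
    {"xyz": [0, 0, 0], "turn": [0, 0, 0]},
    {"xyz": [0, 0, 0], "turn": [0, 0, 0]}
  ]
}}

```text
clock: 9.52
eef_pos: [560.8, -23.5, 35.0]
eef_rot: [-3.142, 0.002, 3.064]
wrist_force: [0.1, 0.1, 0.7]
finger_gap: 94.2
```

Call:
{"fn": "arm_command", "kwargs": {
  "deltas": [
    {"xyz": [0, 0, 0], "turn": [0, 0, 0]},
    {"xyz": [0, 0, 0], "turn": [0, 0, 0]},
    {"xyz": [0, 0, 0], "turn": [0, 0, 0]},
    {"xyz": [0, 0, 0], "turn": [0, 0, 0]},
    {"xyz": [0, 0, 0], "turn": [0, 0, 0]},
    {"xyz": [0, 0, 0.02], "turn": [0, 0, 0]},
    {"xyz": [0, 0, 0.05], "turn": [0, 0, 0]},
    {"xyz": [0, 0, 0.04], "turn": [0, 0, 0]},
    {"xyz": [0, 0, 0], "turn": [0, 0, 0]}
  ],
  "gripper": 1,
  "force": 25
}}

```text
clock: 10.65
eef_pos: [561.2, -23.3, 146.3]
eef_rot: [-3.141, 0.005, 3.065]
wrist_force: [0.5, -0.2, -1.5]
finger_gap: 55.5
```

```bash
python3 - <<'E'
from h import *
a=np.radians(4); o=np.array([499,313.5])
for p in [(55,40),(55,-40),(-50,0)]: print(o+np.array([[np.cos(a),-np.sin(a)],[np.sin(a),np.cos(a)]])@p)
E
```

```text
[551.07576381 357.23916807]
[556.65628171 277.43404405]
[449.12179749 310.01217631]
```

Call:
{"fn": "arm_command", "kwargs": {
  "deltas": [
    {"xyz": [-0.001, 0.038, 0], "turn": [0, 0, 0.0147]},
    {"xyz": [-0.001, 0.038, 0], "turn": [0, 0, 0.0147]},
    {"xyz": [-0.001, 0.038, 0], "turn": [0, 0, 0.0147]},
    {"xyz": [-0.001, 0.038, 0], "turn": [0, 0, 0.0147]},
    {"xyz": [-0.001, 0.038, 0], "turn": [0, 0, 0.0147]},
    {"xyz": [-0.001, 0.038, 0], "turn": [0, 0, 0.0147]},
    {"xyz": [-0.001, 0.038, 0], "turn": [0, 0, 0.0147]},
    {"xyz": [-0.001, 0.038, 0], "turn": [0, 0, 0.0147]},
    {"xyz": [-0.001, 0.038, 0], "turn": [0, 0, 0.0147]},
    {"xyz": [0, 0.038, 0], "turn": [0, 0, 0.0147]},
    {"xyz": [0, 0, 0], "turn": [0, 0, 0]},
    {"xyz": [0, 0, 0], "turn": [0, 0, 0]}
  ]
}}

```text
clock: 12.15
eef_pos: [550.7, 356.2, 142.1]
eef_rot: [-3.141, -0.002, -3.072]
wrist_force: [-0.3, -0.0, -0.9]
finger_gap: 55.4
```

Call:
{"fn": "arm_command", "kwargs": {
  "deltas": [
    {"xyz": [0, 0, -0.04], "turn": [0, 0, 0]},
    {"xyz": [0, 0, -0.035], "turn": [0, 0, 0]},
    {"xyz": [0, 0, -0.02], "turn": [0, 0, 0]},
    {"xyz": [0, 0, -0.004], "turn": [0, 0, 0]},
    {"xyz": [0, 0, 0], "turn": [0, 0, 0]},
    {"xyz": [0, 0, 0], "turn": [0, 0, 0]}
  ]
}}

```text
clock: 12.9
eef_pos: [551.5, 357.1, 45.8]
eef_rot: [3.141, 0.002, -3.072]
wrist_force: [-0.2, 0.3, -0.9]
finger_gap: 55.3
```

Call:
{"fn": "arm_command", "kwargs": {
  "deltas": [
    {"xyz": [0, 0, -0.004], "turn": [0, 0, 0]},
    {"xyz": [0, 0, -0.002], "turn": [0, 0, 0]},
    {"xyz": [0, 0, 0], "turn": [0, 0, 0]},
    {"xyz": [0, 0, 0], "turn": [0, 0, 0]}
  ]
}}

```text
clock: 13.4
eef_pos: [551.0, 356.9, 38.5]
eef_rot: [3.142, 0.0, -3.072]
wrist_force: [0.3, -0.5, 1.3]
finger_gap: 55.3
```

Force changed from -1 to +1.3, so the pot is on the floor. I'll release with a partial opening and lift.

Call:
{"fn": "arm_command", "kwargs": {
  "deltas": [
    {"xyz": [0, 0, 0], "turn": [0, 0, 0]},
    {"xyz": [0, 0, 0], "turn": [0, 0, 0]},
    {"xyz": [0, 0, 0], "turn": [0, 0, 0]},
    {"xyz": [0, 0, 0.02], "turn": [0, 0, 0]},
    {"xyz": [0, 0, 0.04], "turn": [0, 0, 0]},
    {"xyz": [0, 0, 0.045], "turn": [0, 0, 0]},
    {"xyz": [0, 0, 0], "turn": [0, 0, 0]}
  ],
  "gripper": 0.28
}}

```text
clock: 14.28
eef_pos: [552.4, 357.7, 149.0]
eef_rot: [3.138, 0.007, -3.072]
wrist_force: [-0.3, 0.1, 0.0]
finger_gap: 68.1
```

```bash
cat >> h.py <<'E'
def reds(w="wrist"):
    s=st(); c=camera(w)
    a=c["color"].astype(int); h=110 if w=="top" else 140; g=60 if w=="top" else 90
    m=((a[...,0]>h)&(a[...,1]<g)&(a[...,2]<g)).astype(np.uint8)
    n,l,q,ce=cv2.connectedComponentsWithStats(m)
    for i in range(1,n):
        if q[i,4]>90: print(w,ce[i].round(1),q[i].tolist(),(ray(c,ce[i],50) if w=="top" else wray(c,s,ce[i],50)).round(1))
E
python3 - <<'E'
from h import *
s=st(); snap("top","t6",(140,180,540,330),2); snap("wrist","w6"); reds("top"); reds()
E
```

```text
14.28 [552.4 357.7 149. ] [ 3.138  0.007 -3.072] F [-0.3  0.1  0. ] gap 68.1
14.38 [551.  356.8 144.3] [ 3.141e+00  1.000e-03 -3.072e+00] F [ 0.   0.1 -1.1] gap 67.8
top [ 95.3 235.2] [90, 230, 12, 12, 111] [567.8 604.6  50. ]
top [344.  279.4] [335, 274, 16, 15, 122] [456. -54.  50.]
14.43 [550.7 356.6 143.2] [-3.141e+00 -1.000e-03 -3.072e+00] F [ 0.9  0.3 -0.6] gap 67.6
wrist [324.8 250.9] [288, 217, 68, 69, 3258] [552.2 359.8  50. ]
```

View pics/t6.png

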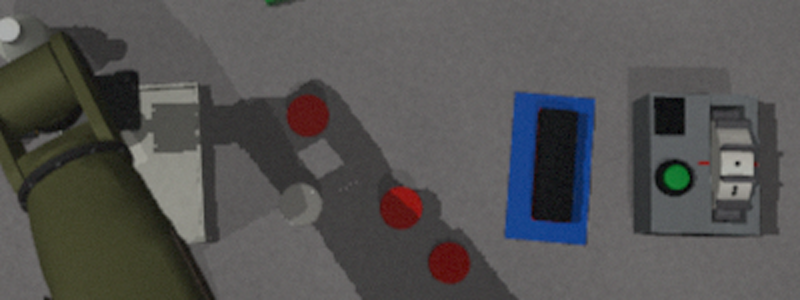

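View pics/w6.png

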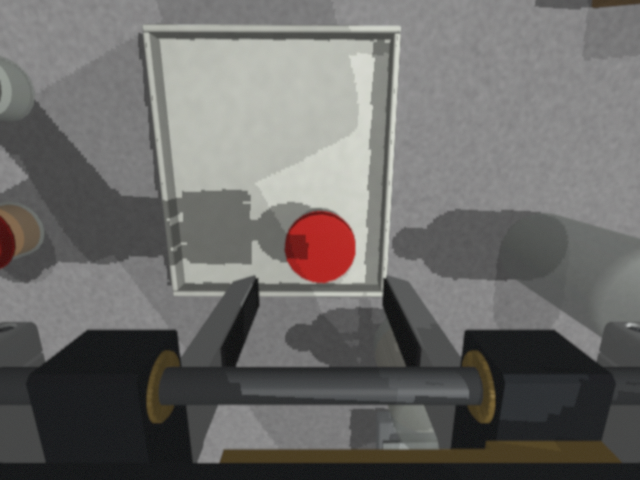

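Pot B stands upright in the tray at (321,247), and the case is on the mat. Pot A next, unmoved at (566,80).

Call:
{"fn": "arm_command", "kwargs": {
  "deltas": [
    {"xyz": [0.002, -0.0396, 0], "turn": [0, 0, 0]},
    {"xyz": [0.002, -0.0396, 0], "turn": [0, 0, 0]},
    {"xyz": [0.002, -0.0396, 0], "turn": [0, 0, 0]},
    {"xyz": [0.002, -0.0396, 0], "turn": [0, 0, 0]},
    {"xyz": [0.002, -0.0396, 0], "turn": [0, 0, 0]},
    {"xyz": [0.002, -0.0396, 0], "turn": [0, 0, 0]},
    {"xyz": [0.003, -0.0396, 0], "turn": [0, 0, 0]},
    {"xyz": [0, 0, 0], "turn": [0, 0, 0]},
    {"xyz": [0, 0, 0], "turn": [0, 0, 0]}
  ],
  "gripper": 0
}}

```text
clock: 15.6
eef_pos: [565.7, 80.1, 142.9]
eef_rot: [3.141, -0.001, -3.072]
wrist_force: [-1.1, -0.3, 0.4]
finger_gap: 94.3
```

```bash
python3 - <<'E'
from h import *
snap("wrist","w7"); reds()
E
```

```text
15.65 [565.7  80.5 143. ] [ 3.141e+00 -1.000e-03 -3.071e+00] F [ 0.   0.1 -0. ] gap 93.7
wrist [81.2  1.3] [66, 0, 30, 5, 95] [409.5 -87.   50. ]
wrist [150.9  64.5] [110, 21, 87, 88, 5654] [444.1 -43.8  50. ]
wrist [326.  249.6] [288, 216, 68, 68, 2833] [566.   84.6  50. ]
```

View pics/w7.png

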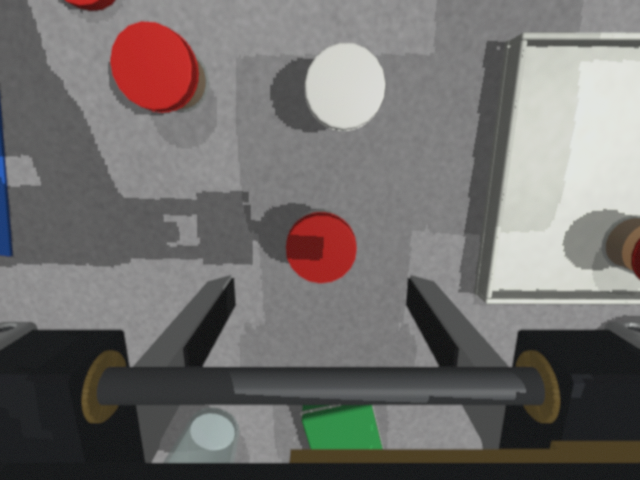

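Pot A is centred at (322,247).

Call:
{"fn": "arm_command", "kwargs": {
  "deltas": [
    {"xyz": [0, 0, -0.04], "turn": [0, 0, 0]},
    {"xyz": [0, 0, -0.04], "turn": [0, 0, 0]},
    {"xyz": [0, 0, -0.03], "turn": [0, 0, 0]},
    {"xyz": [0, 0, 0], "turn": [0, 0, 0]},
    {"xyz": [0, 0, 0], "turn": [0, 0, 0]}
  ]
}}

```text
clock: 16.32
eef_pos: [566.6, 80.2, 34.7]
eef_rot: [3.142, 0.001, -3.071]
wrist_force: [0.1, 0.2, -0.6]
finger_gap: 94.2
```

Call:
{"fn": "arm_command", "kwargs": {
  "deltas": [
    {"xyz": [0, 0, 0], "turn": [0, 0, 0]},
    {"xyz": [0, 0, 0], "turn": [0, 0, 0]},
    {"xyz": [0, 0, 0], "turn": [0, 0, 0]},
    {"xyz": [0, 0, 0], "turn": [0, 0, 0]},
    {"xyz": [0, 0, 0], "turn": [0, 0, 0]},
    {"xyz": [0, 0, 0.02], "turn": [0, 0, 0]},
    {"xyz": [0, 0, 0.05], "turn": [0, 0, 0]},
    {"xyz": [0, 0, 0.04], "turn": [0, 0, 0]},
    {"xyz": [0, 0, 0], "turn": [0, 0, 0]}
  ],
  "gripper": 1,
  "force": 25
}}

```text
clock: 17.45
eef_pos: [567.2, 79.7, 146.3]
eef_rot: [3.142, 0.005, -3.072]
wrist_force: [0.0, -0.1, -1.7]
finger_gap: 55.5
```

Call:
{"fn": "arm_command", "kwargs": {
  "deltas": [
    {"xyz": [-0.0018, 0.0394, 0], "turn": [0, 0, 0]},
    {"xyz": [-0.0018, 0.0394, 0], "turn": [0, 0, 0]},
    {"xyz": [-0.0018, 0.0394, 0], "turn": [0, 0, 0]},
    {"xyz": [-0.0018, 0.0394, 0], "turn": [0, 0, 0]},
    {"xyz": [-0.0018, 0.0394, 0], "turn": [0, 0, 0]},
    {"xyz": [0, 0, -0.04], "turn": [0, 0, 0]},
    {"xyz": [0, 0, -0.035], "turn": [0, 0, 0]},
    {"xyz": [0, 0, -0.02], "turn": [0, 0, 0]},
    {"xyz": [0, 0, -0.006], "turn": [0, 0, 0]},
    {"xyz": [0, 0, 0], "turn": [0, 0, 0]},
    {"xyz": [0, 0, 0], "turn": [0, 0, 0]},
    {"xyz": [0, 0, 0], "turn": [0, 0, 0]}
  ]
}}

```text
clock: 18.95
eef_pos: [557.3, 276.7, 43.3]
eef_rot: [3.141, 0.001, -3.072]
wrist_force: [-0.1, -0.1, -0.4]
finger_gap: 55.6
```

Call:
{"fn": "arm_command", "kwargs": {
  "deltas": [
    {"xyz": [0, 0, -0.003], "turn": [0, 0, 0]},
    {"xyz": [0, 0, -0.002], "turn": [0, 0, 0]},
    {"xyz": [0, 0, 0], "turn": [0, 0, 0]},
    {"xyz": [0, 0, 0], "turn": [0, 0, 0]}
  ]
}}

```text
clock: 19.45
eef_pos: [557.1, 276.7, 38.5]
eef_rot: [3.141, 0.001, -3.072]
wrist_force: [-4.7, -2.0, 10.6]
finger_gap: 55.5
```

Call:
{"fn": "arm_command", "kwargs": {
  "deltas": [
    {"xyz": [0, 0, 0], "turn": [0, 0, 0]},
    {"xyz": [0, 0, 0], "turn": [0, 0, 0]},
    {"xyz": [0, 0, 0], "turn": [0, 0, 0]},
    {"xyz": [0, 0, 0.02], "turn": [0, 0, 0]},
    {"xyz": [0, 0, 0.04], "turn": [0, 0, 0]},
    {"xyz": [0, 0, 0.045], "turn": [0, 0, 0]},
    {"xyz": [0, 0, 0], "turn": [0, 0, 0]},
    {"xyz": [0, 0, 0], "turn": [0, 0, 0]}
  ],
  "gripper": 0.28
}}

```text
clock: 20.45
eef_pos: [556.8, 276.5, 142.6]
eef_rot: [3.142, 0.0, -3.072]
wrist_force: [0.8, 1.0, -0.4]
finger_gap: 68.2
```

```bash
python3 - <<'E'
from h import *
snap("wrist","w8"); reds(); snap("top","t8",(140,180,540,330),2); reds("top")
E
```

```text
20.5 [556.6 276.4 141.9] [-3.141e+00 -1.000e-03 -3.072e+00] F [-0.3  0.7 -0.5] gap 67.5
wrist [325.5 251.4] [288, 217, 69, 69, 3231] [558.  280.2  50. ]
wrist [426.6 251. ] [391, 216, 72, 71, 3836] [552.2 358.   50. ]
20.6 [556.5 276.4 141.4] [-3.141e+00 -2.000e-03 -3.072e+00] F [-0.1 -0.1 -0.8] gap 67.8
top [ 95.3 235.2] [90, 230, 12, 12, 111] [567.8 604.6  50. ]
```

View pics/w8.png

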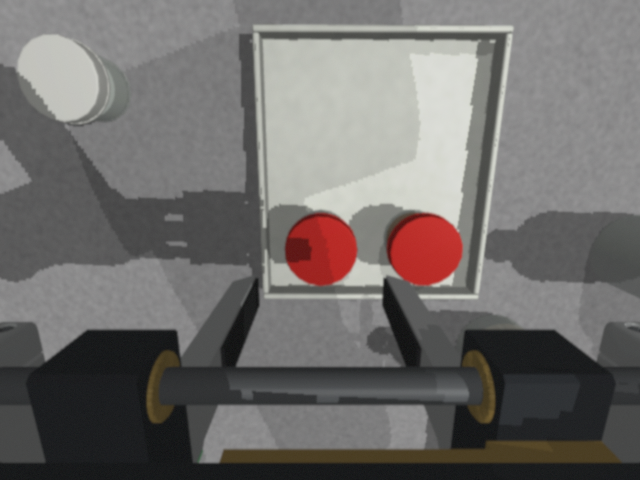

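View pics/t8.png

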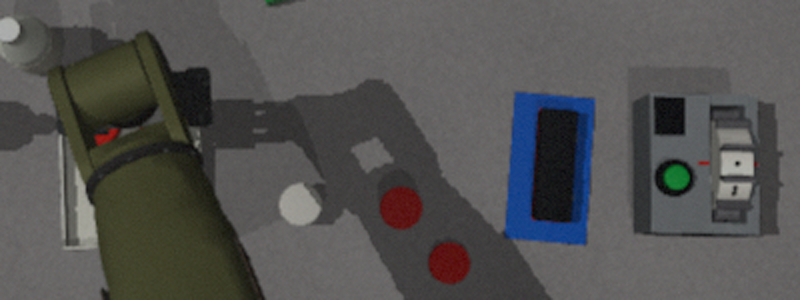

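Both pots in the tray are upright at (321,248) and (426,248). Pot C is still at its place, top crop (401,208).

Call:
{"fn": "arm_command", "kwargs": {
  "deltas": [
    {"xyz": [-0.014, -0.04, 0], "turn": [0, 0, 0]},
    {"xyz": [-0.014, -0.04, 0], "turn": [0, 0, 0]},
    {"xyz": [-0.014, -0.04, 0], "turn": [0, 0, 0]},
    {"xyz": [-0.014, -0.04, 0], "turn": [0, 0, 0]},
    {"xyz": [-0.014, -0.04, 0], "turn": [0, 0, 0]},
    {"xyz": [-0.014, -0.04, 0], "turn": [0, 0, 0]},
    {"xyz": [-0.014, -0.04, 0], "turn": [0, 0, 0]},
    {"xyz": [-0.014, -0.04, 0], "turn": [0, 0, 0]},
    {"xyz": [0, 0, 0], "turn": [0, 0, 0]},
    {"xyz": [0, 0, 0], "turn": [0, 0, 0]}
  ],
  "gripper": 0
}}

```text
clock: 21.9
eef_pos: [445.1, -43.1, 142.3]
eef_rot: [3.141, -0.0, -3.072]
wrist_force: [0.2, -0.2, -0.1]
finger_gap: 94.0
```

```bash
python3 - <<'E'
from h import *
snap("wrist","w9"); reds()
E
```

```text
21.95 [445.2 -42.7 142.3] [ 3.141 -0.    -3.071] F [-0.1  0.6 -0.4] gap 94.0
wrist [243.9 145.1] [210, 111, 69, 70, 3754] [ 371.9 -103.1   50. ]
wrist [323.8 247.5] [287, 214, 68, 68, 2918] [443.8 -40.5  50. ]
```

View pics/w9.png

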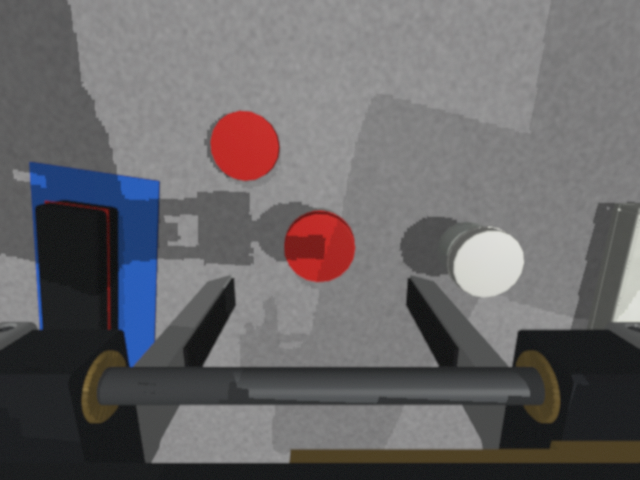

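Pot C is centred at (320,246).

Call:
{"fn": "arm_command", "kwargs": {
  "deltas": [
    {"xyz": [0, 0, -0.04], "turn": [0, 0, 0]},
    {"xyz": [0, 0, -0.04], "turn": [0, 0, 0]},
    {"xyz": [0, 0, -0.029], "turn": [0, 0, 0]},
    {"xyz": [0, 0, 0], "turn": [0, 0, 0]},
    {"xyz": [0, 0, 0], "turn": [0, 0, 0]}
  ]
}}

```text
clock: 22.62
eef_pos: [445.6, -43.1, 34.4]
eef_rot: [-3.141, 0.001, -3.071]
wrist_force: [0.9, 0.1, 0.1]
finger_gap: 94.1
```

Call:
{"fn": "arm_command", "kwargs": {
  "deltas": [
    {"xyz": [0, 0, 0], "turn": [0, 0, 0]},
    {"xyz": [0, 0, 0], "turn": [0, 0, 0]},
    {"xyz": [0, 0, 0], "turn": [0, 0, 0]},
    {"xyz": [0, 0, 0], "turn": [0, 0, 0]},
    {"xyz": [0, 0, 0], "turn": [0, 0, 0]},
    {"xyz": [0, 0, 0.02], "turn": [0, 0, 0]},
    {"xyz": [0, 0, 0.05], "turn": [0, 0, 0]},
    {"xyz": [0, 0, 0.04], "turn": [0, 0, 0]},
    {"xyz": [0, 0, 0], "turn": [0, 0, 0]}
  ],
  "gripper": 1,
  "force": 25
}}

```text
clock: 23.75
eef_pos: [446.1, -43.6, 145.7]
eef_rot: [-3.14, 0.005, -3.072]
wrist_force: [-0.8, -0.8, -1.7]
finger_gap: 55.6
```

Call:
{"fn": "arm_command", "kwargs": {
  "deltas": [
    {"xyz": [0, 0.0392, 0], "turn": [0, 0, 0]},
    {"xyz": [0, 0.0392, 0], "turn": [0, 0, 0]},
    {"xyz": [0, 0.0392, 0], "turn": [0, 0, 0]},
    {"xyz": [0, 0.0392, 0], "turn": [0, 0, 0]},
    {"xyz": [0, 0.0392, 0], "turn": [0, 0, 0]},
    {"xyz": [0, 0.0392, 0], "turn": [0, 0, 0]},
    {"xyz": [0, 0.0392, 0], "turn": [0, 0, 0]},
    {"xyz": [0.002, 0.0392, 0], "turn": [0, 0, 0]},
    {"xyz": [0.002, 0.0392, 0], "turn": [0, 0, 0]},
    {"xyz": [0, 0, 0], "turn": [0, 0, 0]},
    {"xyz": [0, 0, 0], "turn": [0, 0, 0]}
  ]
}}

```text
clock: 25.12
eef_pos: [448.5, 308.8, 142.1]
eef_rot: [-3.141, -0.002, -3.071]
wrist_force: [-0.2, -0.1, -1.4]
finger_gap: 55.2
```

Call:
{"fn": "arm_command", "kwargs": {
  "deltas": [
    {"xyz": [0, 0, -0.04], "turn": [0, 0, 0]},
    {"xyz": [0, 0, -0.035], "turn": [0, 0, 0]},
    {"xyz": [0, 0, -0.02], "turn": [0, 0, 0]},
    {"xyz": [0, 0, -0.007], "turn": [0, 0, 0]},
    {"xyz": [0, 0, 0], "turn": [0, 0, 0]},
    {"xyz": [0, 0, 0], "turn": [0, 0, 0]},
    {"xyz": [0, 0, 0], "turn": [0, 0, 0]}
  ]
}}

```text
clock: 26.0
eef_pos: [449.3, 309.5, 42.2]
eef_rot: [3.141, 0.001, -3.072]
wrist_force: [-0.5, 0.1, -0.6]
finger_gap: 55.5
```

Call:
{"fn": "arm_command", "kwargs": {
  "deltas": [
    {"xyz": [0, 0, -0.002], "turn": [0, 0, 0]},
    {"xyz": [0, 0, -0.0015], "turn": [0, 0, 0]},
    {"xyz": [0, 0, 0], "turn": [0, 0, 0]},
    {"xyz": [0, 0, 0], "turn": [0, 0, 0]}
  ]
}}

```text
clock: 26.5
eef_pos: [449.1, 309.5, 38.6]
eef_rot: [3.141, 0.0, -3.071]
wrist_force: [-2.9, -3.1, 8.1]
finger_gap: 55.3
```

Call:
{"fn": "arm_command", "kwargs": {
  "deltas": [
    {"xyz": [0, 0, 0], "turn": [0, 0, 0]},
    {"xyz": [0, 0, 0], "turn": [0, 0, 0]},
    {"xyz": [0, 0, 0], "turn": [0, 0, 0]},
    {"xyz": [0, 0, 0.02], "turn": [0, 0, 0]},
    {"xyz": [0, 0, 0.04], "turn": [0, 0, 0]},
    {"xyz": [0, 0, 0.045], "turn": [0, 0, 0]},
    {"xyz": [0, 0, 0.04], "turn": [0, 0, 0]},
    {"xyz": [0, 0, 0], "turn": [0, 0, 0]}
  ],
  "gripper": 0.28
}}

```text
clock: 27.5
eef_pos: [449.9, 310.0, 185.8]
eef_rot: [3.139, 0.005, -3.072]
wrist_force: [-0.4, -0.9, -0.4]
finger_gap: 67.8
```

```bash
python3 - <<'E'
from h import *
snap("wrist","w10"); reds(); snap("scene","s10")
E
```

```text
27.55 [449.2 309.6 183.7] [ 3.141e+00  2.000e-03 -3.072e+00] F [-0.4  1.1 -0.3] gap 67.6
wrist [320.1 235.3] [289, 206, 62, 60, 2941] [448.8 309.1  50. ]
wrist [278.1 343.5] [250, 320, 58, 46, 2144] [559.1 276.2  50. ]
wrist [362.5 343.2] [334, 320, 57, 47, 2160] [553.  357.5  50. ]
```

View pics/w10.png

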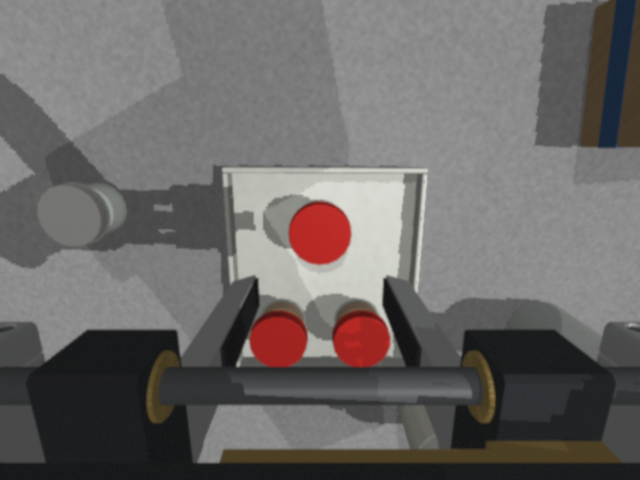

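View pics/s10.png

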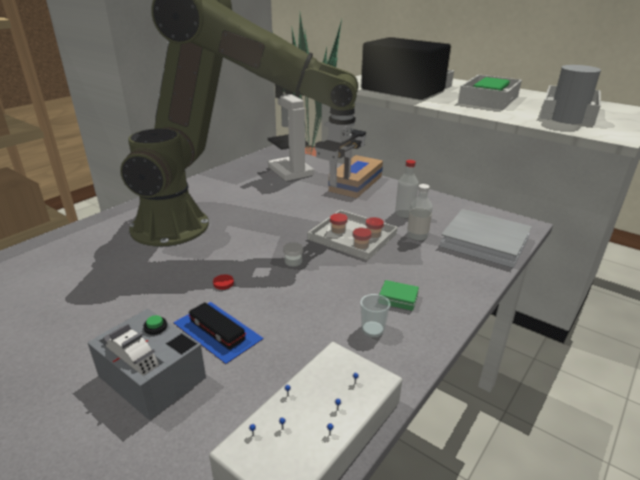

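All three pots are upright in the tray, at (320,233), (278,338) and (361,338) in the wrist view. The scene view agrees, and the white pot and lid haven't moved. So the number is 3. Next I'll go to the counter with the fingers shut.

Call:
{"fn": "arm_command", "kwargs": {
  "deltas": [
    {"xyz": [0, -0.04, 0], "turn": [0, 0, -0.007]},
    {"xyz": [0, -0.052, 0], "turn": [0, 0, -0.007]},
    {"xyz": [0, -0.052, 0], "turn": [0, 0, -0.007]},
    {"xyz": [0, -0.052, 0], "turn": [0, 0, -0.007]},
    {"xyz": [0, -0.052, 0], "turn": [0, 0, -0.007]},
    {"xyz": [0, -0.052, 0], "turn": [0, 0, -0.007]},
    {"xyz": [0, -0.052, 0], "turn": [0, 0, -0.007]},
    {"xyz": [0, -0.052, 0], "turn": [0, 0, -0.007]},
    {"xyz": [0, -0.052, 0], "turn": [0, 0, -0.007]},
    {"xyz": [0, -0.052, 0], "turn": [0, 0, -0.007]}
  ],
  "gripper": 1
}}

```text
clock: 28.9
eef_pos: [448.3, -200.1, 181.7]
eef_rot: [3.141, -0.002, 3.141]
wrist_force: [0.4, 0.1, 0.7]
finger_gap: 0.4
```

Call:
{"fn": "arm_command", "kwargs": {
  "deltas": [
    {"xyz": [0.003, -0.052, 0], "turn": [0, 0, 0]},
    {"xyz": [0.003, -0.052, 0], "turn": [0, 0, 0]},
    {"xyz": [0.003, -0.052, 0], "turn": [0, 0, 0]},
    {"xyz": [0.003, -0.052, 0], "turn": [0, 0, 0]},
    {"xyz": [0, -0.04, 0], "turn": [0, 0, 0]},
    {"xyz": [0, -0.018, 0], "turn": [0, 0, 0]},
    {"xyz": [0, 0, 0], "turn": [0, 0, 0]},
    {"xyz": [0, 0, 0], "turn": [0, 0, 0]}
  ]
}}

```text
clock: 29.9
eef_pos: [461.0, -463.7, 182.1]
eef_rot: [3.14, -0.001, -3.141]
wrist_force: [-0.2, 0.4, -0.7]
finger_gap: 0.4
```

```bash
python3 - <<'E'
from h import *
s=st(); print(s["joints"].round(2)); c=snap("wrist","w11")
E
```

```text
29.9 [ 461.  -463.7  182.1] [ 3.140e+00 -1.000e-03 -3.141e+00] F [-0.2  0.4 -0.7] gap 0.4
[-0.84  0.56  1.23  0.    1.35 -2.42]
```

View pics/w11.png

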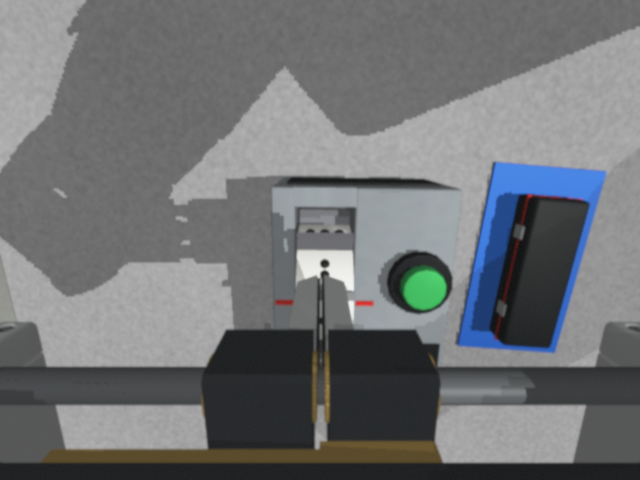

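```bash
python3 - <<'E'
from h import *
s=st(); c=camera("wrist")
print([wray(c,s,p,95).round(1) for p in [(283,302),(364,303),(274,184),(460,186)]], wray(c,s,(424,287),101))
a=c["color"][170:330,250:410,::-1]; cv2.imwrite("pics/w11c.png",cv2.resize(a,None,fx=3.7,fy=3.7,interpolation=cv2.INTER_CUBIC))
E
```

```text
29.95 [ 461.1 -463.6  182.5] [ 3.141 -0.    -3.141] F [-0.9  0.3 -0.2] gap 0.8
[array([ 503.4, -493.3,   95. ]), array([ 504.2, -429.2,   95. ]), array([ 410.9, -497.4,   95. ]), array([ 412.2, -362.8,   95. ])] [ 488.09345461 -384.69947967  101.        ]
```

View pics/w11c.png

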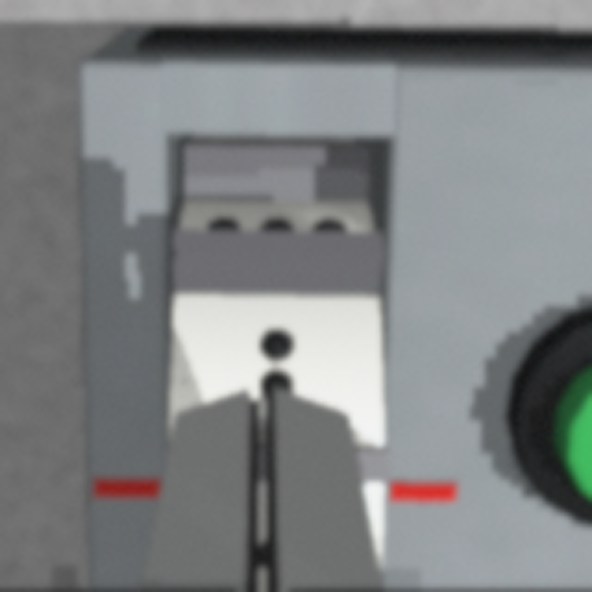

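The digit-2 face lies under the fingertip, between the ridges, and the red marks give the axle at x≈502-503. I'll descend and push the first ridge.

Call:
{"fn": "arm_command", "kwargs": {
  "deltas": [
    {"xyz": [0, 0, -0.02], "turn": [0, 0, 0]},
    {"xyz": [0, 0, -0.015], "turn": [0, 0, 0]},
    {"xyz": [0, 0, -0.004], "turn": [0, 0, 0]},
    {"xyz": [0, 0, 0], "turn": [0, 0, 0]},
    {"xyz": [0, 0, 0], "turn": [0, 0, 0]}
  ]
}}

```text
clock: 30.62
eef_pos: [461.2, -464.8, 144.7]
eef_rot: [-3.141, 0.001, -3.142]
wrist_force: [0.5, 0.2, 0.5]
finger_gap: 0.8
```

Call:
{"fn": "arm_command", "kwargs": {
  "deltas": [
    {"xyz": [0.006, 0, 0], "turn": [0, 0, 0]},
    {"xyz": [0.006, 0, 0], "turn": [0, 0, 0]},
    {"xyz": [0.006, 0, 0], "turn": [0, 0, 0]},
    {"xyz": [0.006, 0, 0], "turn": [0, 0, 0]},
    {"xyz": [0.006, 0, 0], "turn": [0, 0, 0]},
    {"xyz": [0.006, 0, 0], "turn": [0, 0, 0]},
    {"xyz": [0.006, 0, 0], "turn": [0, 0, 0]},
    {"xyz": [0.005, 0, 0], "turn": [0, 0, 0]},
    {"xyz": [0, 0, 0], "turn": [0, 0, 0]},
    {"xyz": [0, 0, 0], "turn": [0, 0, 0]}
  ]
}}

```text
clock: 31.88
eef_pos: [508.2, -464.6, 144.1]
eef_rot: [-3.141, 0.001, -3.141]
wrist_force: [-0.1, 0.6, -1.0]
finger_gap: 0.3
```

Lift and step back 50 mm, then look before the second stroke.

Call:
{"fn": "arm_command", "kwargs": {
  "deltas": [
    {"xyz": [-0.003, 0, 0.02], "turn": [0, 0, 0]},
    {"xyz": [-0.006, 0, 0.02], "turn": [0, 0, 0]},
    {"xyz": [-0.02, 0, 0], "turn": [0, 0, 0]},
    {"xyz": [-0.018, 0, 0], "turn": [0, 0, 0]},
    {"xyz": [0, 0, 0], "turn": [0, 0, 0]},
    {"xyz": [0, 0, 0], "turn": [0, 0, 0]}
  ]
}}

```text
clock: 32.62
eef_pos: [461.4, -464.7, 184.9]
eef_rot: [-3.141, 0.001, 3.142]
wrist_force: [0.7, 0.7, 0.5]
finger_gap: 0.5
```

```bash
python3 - <<'E'
from h import *
s=st(); c=snap("wrist","w12",(250,170,410,330),3.7)
E
```

```text
32.62 [ 461.4 -464.7  184.9] [-3.141e+00  1.000e-03  3.142e+00] F [0.7 0.7 0.5] gap 0.5
```

View pics/w12.png

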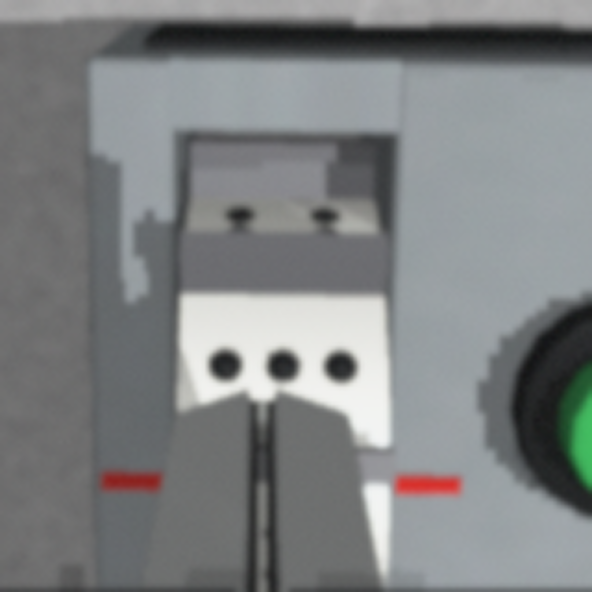

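The 3-dot face is now where the 2-dot face was, so I'll repeat the stroke.

Call:
{"fn": "arm_command", "kwargs": {
  "deltas": [
    {"xyz": [0, 0, -0.02], "turn": [0, 0, 0]},
    {"xyz": [0, 0, -0.015], "turn": [0, 0, 0]},
    {"xyz": [0, 0, -0.006], "turn": [0, 0, 0]},
    {"xyz": [0, 0, 0], "turn": [0, 0, 0]},
    {"xyz": [0, 0, 0], "turn": [0, 0, 0]}
  ]
}}

```text
clock: 33.3
eef_pos: [461.2, -464.8, 143.6]
eef_rot: [-3.141, 0.001, -3.142]
wrist_force: [0.3, -0.4, 0.7]
finger_gap: 0.4
```

Call:
{"fn": "arm_command", "kwargs": {
  "deltas": [
    {"xyz": [0.006, 0, 0], "turn": [0, 0, 0]},
    {"xyz": [0.006, 0, 0], "turn": [0, 0, 0]},
    {"xyz": [0.006, 0, 0], "turn": [0, 0, 0]},
    {"xyz": [0.006, 0, 0], "turn": [0, 0, 0]},
    {"xyz": [0.006, 0, 0], "turn": [0, 0, 0]},
    {"xyz": [0.006, 0, 0], "turn": [0, 0, 0]},
    {"xyz": [0.006, 0, 0], "turn": [0, 0, 0]},
    {"xyz": [0.006, 0, 0], "turn": [0, 0, 0]},
    {"xyz": [0, 0, 0], "turn": [0, 0, 0]},
    {"xyz": [0, 0, 0], "turn": [0, 0, 0]}
  ]
}}

```text
clock: 34.55
eef_pos: [509.2, -464.5, 143.1]
eef_rot: [-3.141, 0.001, -3.141]
wrist_force: [0.6, -0.6, 0.3]
finger_gap: 0.6
```

Call:
{"fn": "arm_command", "kwargs": {
  "deltas": [
    {"xyz": [-0.003, 0, 0.02], "turn": [0, 0, 0]},
    {"xyz": [-0.006, 0, 0.02], "turn": [0, 0, 0]},
    {"xyz": [-0.02, 0, 0.02], "turn": [0, 0, 0]},
    {"xyz": [-0.03, 0.02, 0], "turn": [0, 0, 0]},
    {"xyz": [-0.04, 0.04, 0], "turn": [0, 0, 0]},
    {"xyz": [-0.04, 0.04, 0], "turn": [0, 0, 0]},
    {"xyz": [0, 0.04, 0], "turn": [0, 0, 0]},
    {"xyz": [0, 0, 0], "turn": [0, 0, 0]},
    {"xyz": [0, 0, 0], "turn": [0, 0, 0]}
  ]
}}

```text
clock: 35.67
eef_pos: [370.2, -325.3, 204.2]
eef_rot: [-3.14, 0.001, -3.141]
wrist_force: [0.3, 0.1, -0.3]
finger_gap: 0.7
```

```bash
python3 - <<'E'
from h import *
s=st(); snap("top","t13",(380,210,540,320),5); snap("scene","s13"); snap("wrist","w13")
E
```

```text
35.67 [ 370.2 -325.3  204.2] [-3.140e+00  1.000e-03 -3.141e+00] F [ 0.3  0.1 -0.3] gap 0.7
```

View pics/t13.png

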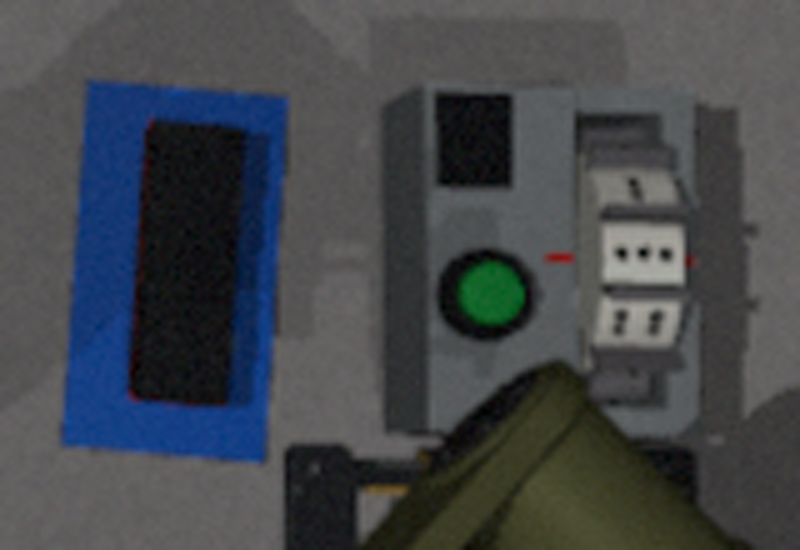

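View pics/w13.png

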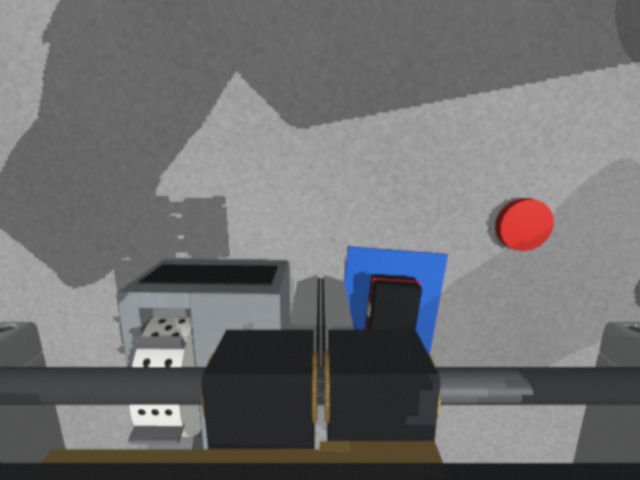

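View pics/s13.png

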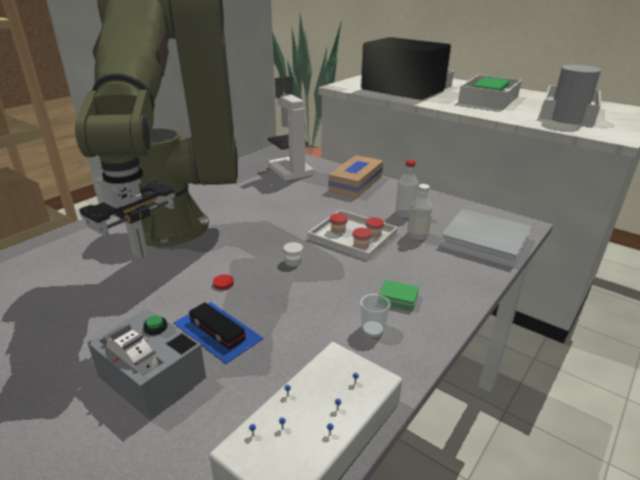

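```bash
python3 - <<'E'
from h import *
c=camera("top")
for th in [0,.1,-.1]:
    p=np.array([[502.7+58*np.sin(th),-463,72+58*np.cos(th)],[502.7,-431,95]])
    q=cv2.projectPoints(p,c["rvec"],c["tvec"],np.array([[c["fx"],0,c["cx"]],[0,c["fy"],c["cy"]],[0,0,1]]),None)[0][:,0]
    print(th,(q-[380,210])*5)
E
```

```text
0 [[644.91691031 253.57308251]
 [559.88597245 257.97378976]]
0.1 [[644.37607628 242.10819758]
 [559.88597245 257.97378976]]
-0.1 [[645.07256627 265.13052489]
 [559.88597245 257.97378976]]
```

The 3-dot face is square: its dots are at crop row 252, against 253.6 computed for exactly square. Case and pots are fine. Now the button.

Call:
{"fn": "arm_command", "kwargs": {
  "deltas": [
    {"xyz": [0.038, -0.022, 0], "turn": [0, 0, 0]},
    {"xyz": [0.038, -0.022, 0], "turn": [0, 0, 0]},
    {"xyz": [0.037, -0.022, 0], "turn": [0, 0, 0]},
    {"xyz": [0, 0, -0.04], "turn": [0, 0, 0]},
    {"xyz": [0, 0, -0.03], "turn": [0, 0, 0]},
    {"xyz": [0, 0, -0.01], "turn": [0, 0, 0]},
    {"xyz": [0, 0, 0], "turn": [0, 0, 0]},
    {"xyz": [0, 0, 0], "turn": [0, 0, 0]}
  ]
}}

```text
clock: 36.88
eef_pos: [483.0, -391.0, 124.0]
eef_rot: [-3.141, 0.0, 3.141]
wrist_force: [-2.5, 0.8, 4.1]
finger_gap: 0.3
```

```bash
python3 - <<'E'
from h import *
s=st(); snap("wrist","w14")
E
```

```text
36.88 [ 483. -391.  124.] [-3.141  0.     3.141] F [-2.5  0.8  4.1] gap 0.3
```

View pics/w14.png

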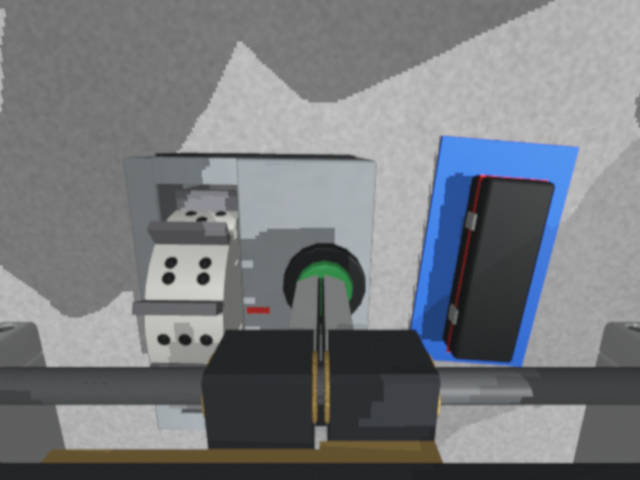

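The tip is on the green button and 4 N already shows. I'll press slowly.

Call:
{"fn": "arm_command", "kwargs": {
  "deltas": [
    {"xyz": [0, 0, -0.002], "turn": [0, 0, 0]},
    {"xyz": [0, 0, -0.002], "turn": [0, 0, 0]},
    {"xyz": [0, 0, 0], "turn": [0, 0, 0]},
    {"xyz": [0, 0, 0], "turn": [0, 0, 0]}
  ]
}}

```text
clock: 37.42
eef_pos: [483.3, -391.1, 121.9]
eef_rot: [-3.14, 0.002, 3.142]
wrist_force: [-9.6, 6.9, 25.1]
finger_gap: 0.5
```

25 N is well past the 5 N that full travel takes, so the button is at its stop. I'll lift off and check.

Call:
{"fn": "arm_command", "kwargs": {
  "deltas": [
    {"xyz": [0, 0, 0.01], "turn": [0, 0, 0]},
    {"xyz": [0, 0, 0.03], "turn": [0, 0, 0]},
    {"xyz": [0, 0, 0.045], "turn": [0, 0, 0]},
    {"xyz": [-0.04, 0.03, 0], "turn": [0, 0, 0]},
    {"xyz": [-0.04, 0.04, 0], "turn": [0, 0, 0]},
    {"xyz": [-0.04, 0.04, 0], "turn": [0, 0, 0]},
    {"xyz": [0, 0.04, 0], "turn": [0, 0, 0]},
    {"xyz": [0, 0.04, 0], "turn": [0, 0, 0]},
    {"xyz": [0, 0, 0], "turn": [0, 0, 0]},
    {"xyz": [0, 0, 0], "turn": [0, 0, 0]}
  ]
}}

```text
clock: 38.67
eef_pos: [363.2, -201.0, 204.1]
eef_rot: [-3.141, 0.0, -3.141]
wrist_force: [-0.4, 0.8, 0.0]
finger_gap: 0.5
```

```bash
python3 - <<'E'
from h import *
s=st(); snap("top","t15",(380,210,540,320),5); snap("scene","s15"); snap("top","t15b",(140,180,540,330),2)
E
```

```text
38.67 [ 363.2 -201.   204.1] [-3.141  0.    -3.141] F [-0.4  0.8  0. ] gap 0.5
```

View pics/t15.png

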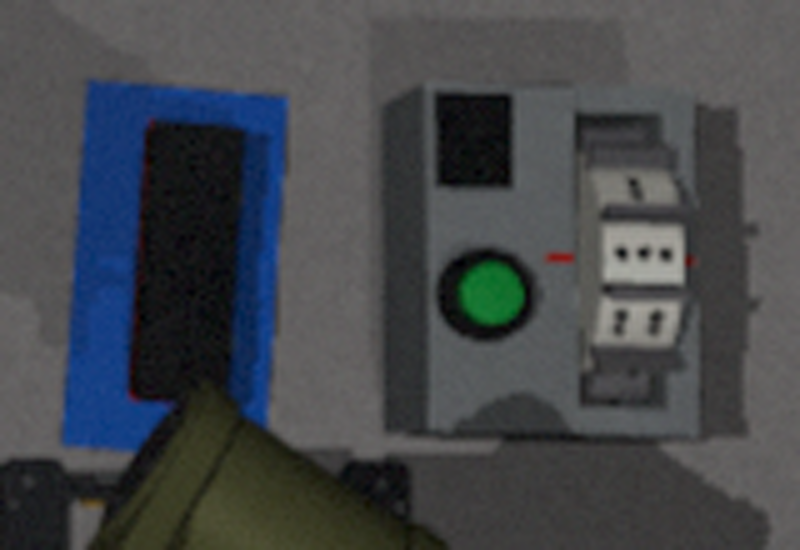

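View pics/s15.png

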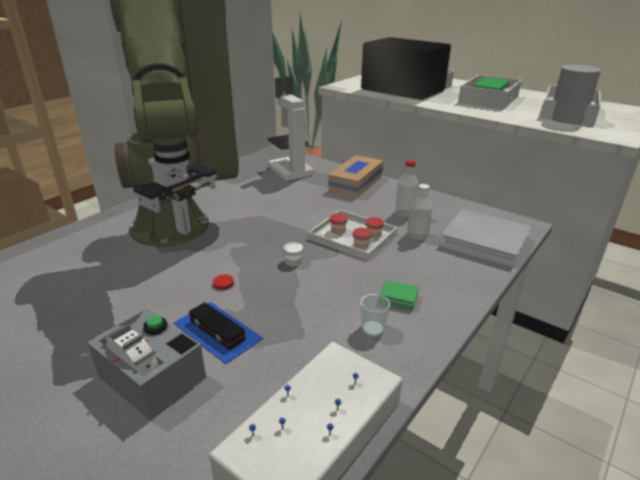

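View pics/t15b.png

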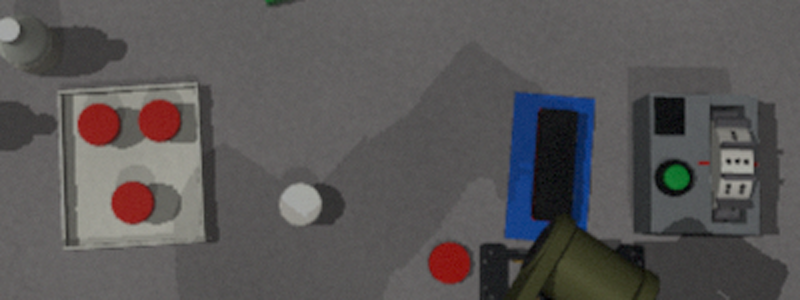

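Everything is in place: 3 dots square between the marks, button up, pots in the tray, case on the mat, robot clear. I'll hand in.

```bash
python3 - <<'E'
from h import *
print(sign_off()); st()
E
```

```text
the job is handed in; nothing more can be done
None
the job is handed in; nothing more can be done
```

The job is done and handed in after about 39 s of the 210 s allowed. `sign_off()` reports no verdict.

- **Case:** it lies flat, lengthwise and centred on the blue mat, and has been let go of.
- **Pots:** this run had three red-capped pots, and all three stand upright on the tray floor.
- **Thumbwheel:** I rolled it from 1 to 3 in two ridge strokes. In the top view the 3-dot face is within about 0.02 rad of square.
- **Button:** I pressed it to its stop (25 N read at the wrist, against about 5 N for full travel). It looks up again in the last picture; its travel has no direct reading.

My last pictures showed the white-capped pot, loose lid, bottles, beaker and slide box where they started, and the robot clear of everything.

- **Refused move:** the first move call was refused, apparently because some rows had no turn. It moved nothing.
- **Camera disagreement:** wrist and top views differed by 4–6 mm on some positions. For the pots I used the top camera and checked each one under the wrist camera before gripping.

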